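Send the red cheese trier to the wash-up

ROBOT

A 6-joint arm with a two-finger parallel gripper is mounted at the origin on the work surface. World frame = base frame: x ahead of the robot, y to its left, z up, the work surface at z = 0. Lengths are in m, angles in degrees, forces in N, time in s.
With the tool pointing down it reaches from about 0.325 to 0.85 m from the base axis. Payload 15.5 kg.
Tool frame: the origin (TCP) lies at the very end of the fingers, on their centre line; the grasp point (between the pads) lies arm.grip_depth behind it (arm.grip_depth is the distance from the TCP to the grasp point, in m); z points along the fingers, y is the direction in which the jaws open and shut (so a half turn about z gives the same grasp; the last joint's range is limited). The gripper opens to 91 mm and grips with 3 to 60 N. Pads are 32 mm wide; open, the fingers measure 118 mm over their backs; the gripper's body (76 mm by 178 mm) begins 60 mm behind the grasp point.
Start: joints at [-70.159, 28.281, 77.091, -0, 74.628, -5.472], TCP at [0.267, -0.565, 0.214] pointing down, gripper open.
Joint ranges: [-166.48, 166.48], [-47.26, 123.95], [12.59, 153.08], [-70.14, 250.14], [6.76, 159.57], [-176.63, 176.63]. Speed limits (degrees/s): [108.29, 108.29, 147.25, 172.46, 172.46, 172.46].

INTERFACE

Orientations are given as a 3x3 rotation matrix whose columns are the frame's x, y, z axes.
In Python, from rig import arm gives the robot as it stands. Calls block until the motion is done:
- arm.move_to(position, orientation): joint-space move of the TCP to a pose.
- arm.move_l(position, orientation=None, feed=0.15): straight line of the TCP; orientation=None keeps the orientation; feed is the mean speed in m/s.
- arm.move_joints(angles): joint-space move.
- arm.grip(opening): finger opening in m; the grip force is fixed at half the most; returns when the fingers have stopped.
- arm.sleep(seconds).
- arm.solve_ik(position, orientation): joint angles nearest the present ones, or None.
- arm.snapshot(name): name is "side" or "top"; returns the picture (400x640x3 uint8, red, green, blue); there is no depth.
- arm.get_calibration(name): a dict with "intrinsics" (3x3 intrinsics, pixels), "k1" (the pictures are not rectified: a ray, as slopes to the right and down, at radius r is drawn at 1 + k1 r^2 times it, then the intrinsics apply), "cam_to_world" (4x4, takes a point from camera to world coordinates). Camera axes: x right, y down, z forward; pixel columns grow to the right and rows downward; lengths in m; the calibration is good to about 2 mm. A picture is of the moment at which its call begins. get_calibration takes no time and is no camera call.
A pose or a line that the arm cannot do raises arm.Unreachable and nothing moves.
- arm.sign_off(): hands the job in, once; it reports no verdict.
Readings, each from a call of its own:
- arm.current_t(): time.
- arm.current_joint_positions(): joint angles.
- arm.current_dq(): joint speeds.
- arm.current_tau(): joint torques, N m.
- arm.current_ee_pos(): TCP position.
- arm.current_tool_rot(): TCP orientation.
- arm.current_force(): force on the tool from outside, world axes, zero at the start.
- arm.current_torque(): the same for the moment, N m.
- arm.current_width(): finger opening in m.
Only numpy, scipy, OpenCV 4.12 (cv2) and the standard library are available. Lean on these libraries where they do the work, as an engineer would, in place of code of your own. Each camera call takes 0.05 s, during which the arm holds its last target. There are 200 camera calls.

TASK

The red-handled cheese trier has just been used: draw it up out of its well in the rack and put it, tip first, into the blue wash-up pot, lowering it until the tip is on or just above the pot's floor before you let go. Leave the yellow- and green-handled triers standing in their wells, and leave the pot upright.

Things in the scene. Friction and masses are not known exactly. Their poses are not given: they have to be found in the camera images.
- trier_red: The cheese trier to move: a straight round tool 195 mm long, about 0.12 kg, upright, handle up, in a well of a fixed rack. Origin: centre of its tip (lower end), z along the tool to the handle. From 0 to 100 mm above the origin: steel shaft, 18 mm diameter; from 100 to 195 mm: red handle, 26 mm diameter. At the start the tip stands 16 mm and the handle's top 211 mm above the work surface.
- trier_yellow: Bystander: same shape and origin, yellow handle; it stays in its well. The rack: a fixed wooden base 90 x 270 x 12 mm with a straight row of three upright steel tubes (wells) 90 mm apart, one trier in each, in any order. Each tube is 34 mm outside, 26 mm inside, its floor 16 mm and rim 95 mm above the work surface: a tip must rise 79 mm to come free.
- trier_green: Bystander: same shape and origin, green handle; it stays in its well of the rack.
- pot: Open round blue ceramic pot, loose, 0.8 kg, standing on the work surface, 90 mm high, 86 mm outside diameter at the foot and 90 mm at the rim, wall 4 mm, floor 5 mm thick. Origin: centre of its underside, z up. A trier let go in it stands or leans on the rim, its handle above the rim.

How it is judged (in metres and radians):
On the way, in this order (a step that is already met when the one before it is completed fails the run):
1. the red trier is drawn clear of its well, its tip above the rim (height (world z) of trier_red above 0.1 m), for 0.1 s.
2. its tip is lowered inside the pot to within about 35 mm of the pot's floor while the fingers still hold it (z of trier_red in the frame of pot below 0.04 m and horizontal distance between trier_red and pot below 0.042 m and contact force between the fingers and trier_red above 0.5 N), for 0.1 s.
At the end, for the whole second after the job is handed in: The red trier stands or leans at rest in the upright pot, let go, handle up (within about 50 degrees of vertical), its tip within 45 mm of the pot's axis and less than 30 mm above the pot's underside; the yellow and green triers are still in their wells, their tips within 20 mm of where they began (z of trier_red in the frame of pot below 0.03 m and horizontal distance between trier_red and pot below 0.045 m and angle between trier_red's own z axis and vertical below 0.9 rad and linear speed of trier_red below 0.03 m/s and angle between pot's own z axis and vertical below 0.1 rad and height (world z) of pot below 0.01 m and distance of each of trier_yellow, trier_green from where it was at the start of the episode below 0.02 m); the robot touches nothing.
It fails at once if the yellow or green trier is pulled up or pushed out of its well (distance of any of trier_yellow, trier_green from where it was at the start of the episode above 0.03 m).
It fails at once if the pot is tipped over (angle between pot's own z axis and vertical above 0.4 rad).
It also fails if it takes over 35 s, if anything falls off the work surface, if the arm or the gripper's body presses on something with over 40 N, if the wrist force passes 120 N, or if a joint passes its speed limit or range.

## Working session

There is one attempt and no reset: what is moved stays moved. The work goes in short steps, each a Python script; the robot and the scene stay as the last script left them, time stands still between calls to the robot, and variables do not carry over. Pictures are saved under pics/ and viewed, about 8 in all and at most 12, crops included, and the job is handed in when it is done.

```bash
mkdir -p pics; ls; python3 - <<'E'
from rig import arm
import cv2,numpy as np
np.set_printoptions(precision=4,suppress=True)
for n in("top","side"):
    im=arm.snapshot(n); cv2.imwrite(f"pics/{n}0.png",im[:,:,::-1]); c=arm.get_calibration(n); print(c)
print(arm.grip_depth,arm.current_t()); print(arm.current_tool_rot())
E
```

```text
pics
{'intrinsics': array([[428.5779,   0.    , 319.0759],
       [  0.    , 428.5779, 202.5699],
       [  0.    ,   0.    ,   1.    ]]), 'k1': 0.001726734418332064, 'cam_to_world': array([[-0.0119, -0.9841,  0.1771,  0.4392],
       [-0.9999,  0.0131,  0.0055, -0.0167],
       [-0.0078, -0.177 , -0.9842,  0.6883],
       [ 0.    ,  0.    ,  0.    ,  1.    ]])}
{'intrinsics': array([[475.5927,   0.    , 323.9563],
       [  0.    , 475.5927, 200.1919],
       [  0.    ,   0.    ,   1.    ]]), 'k1': -0.036062955166337396, 'cam_to_world': array([[-0.9899, -0.0539,  0.1308,  0.4584],
       [-0.1398,  0.5158, -0.8452,  0.7241],
       [-0.0219, -0.855 , -0.5182,  0.5142],
       [ 0.    ,  0.    ,  0.    ,  1.    ]])}
0.0188 0.1
[[ 0.904   0.4276 -0.0004]
 [ 0.4276 -0.904   0.001 ]
 [ 0.0001 -0.0011 -1.    ]]
```

View pics/top0.png

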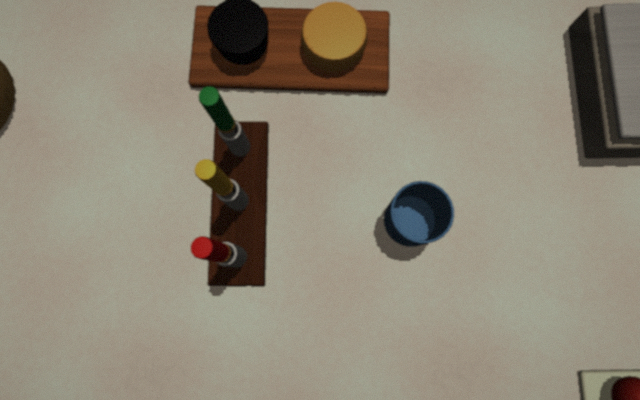

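View pics/side0.png

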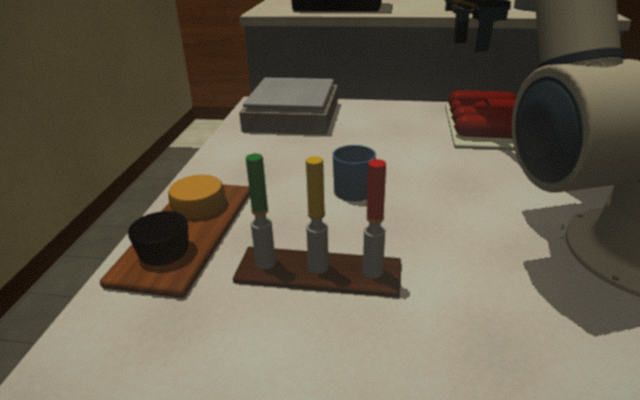

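Top view: red cap at about (202,248), yellow (206,169), green (210,96), pot rim centred near (420,212). The row runs along world x and red is nearest the robot. In the side view, the red cap is at about (376,164).

```bash
cat > h.py <<'E'
from rig import arm
import cv2,numpy as np
np.set_printoptions(precision=4,suppress=True)
def ray(n,uv):
    c=arm.get_calibration(n);k=c["k1"]
    s=cv2.undistortPoints(np.array([[uv]],float),c["intrinsics"],np.array([k,0,0,0.]))[0,0]
    M=c["cam_to_world"];return M[:3,3],M[:3,:3]@[s[0],s[1],1]
def plane(n,uv,z):
    o,d=ray(n,uv);return o+d*(z-o[2])/d[2]
def cross(uv1,uv2):
    (o1,d1),(o2,d2)=ray("top",uv1),ray("side",uv2)
    t=np.linalg.lstsq(np.c_[d1,-d2],o2-o1,rcond=None)[0]
    a,b=o1+d1*t[0],o2+d2*t[1];return (a+b)/2,np.linalg.norm(a-b)
def mask(im,h,s=100,v=30):
    m=cv2.inRange(cv2.cvtColor(im,cv2.COLOR_RGB2HSV),(h[0],s,v),(h[1],255,255))
    if h[0]==0: m|=cv2.inRange(cv2.cvtColor(im,cv2.COLOR_RGB2HSV),(170,s,v),(180,255,255))
    return m
def big(m,win=None):
    if win: w=np.zeros_like(m);w[win[1]:win[3],win[0]:win[2]]=1;m=m*w
    cs=cv2.findContours(m,cv2.RETR_EXTERNAL,cv2.CHAIN_APPROX_NONE)[0]
    return max(cs,key=cv2.contourArea)
E
python3 - <<'E'
from h import *
im=cv2.imread("pics/top0.png")[:,:,::-1].copy(); sd=cv2.imread("pics/side0.png")[:,:,::-1].copy()
H=dict(red=(0,8),yellow=(18,34),green=(45,85))
W=dict(red=(170,225,260,280),yellow=(180,150,260,210),green=(190,75,260,135))
S=dict(red=(355,150,395,240),yellow=(300,150,330,225),green=(240,145,275,225))
for k in H:
    x,y,w,h=W[k][0],W[k][1],0,0
    hsv=cv2.cvtColor(im,cv2.COLOR_RGB2HSV)[:,:,2]
    m=mask(im,H[k]); c=big(m,W[k])
    f=np.zeros_like(m);cv2.drawContours(f,[c],-1,255,-1)
    v=hsv[f>0];t,_=cv2.threshold(v.reshape(-1,1),0,255,cv2.THRESH_OTSU)
    cap=big(((hsv>t)&(f>0)).astype(np.uint8)*255)
    e=cv2.fitEllipse(cap); p=plane("top",e[0],.211)
    cs=big(mask(sd,H[k]),S[k]); bs=cv2.boundingRect(cs)
    # side: rotated rect centre = handle mid axis
    r=cv2.minAreaRect(cs)
    print(k,e,p,bs,r,"side mid plane",plane("side",r[0],.1635))
b=big(mask(im,(95,120),60,30),(370,170,470,260)); e=cv2.fitEllipse(cv2.convexHull(b)); print("pot",e,plane("top",e[0],.09),cv2.boundingRect(b))
v=im.copy(); cv2.ellipse(v,e,(255,255,0),1)
cv2.imwrite("pics/ov.png",cv2.resize(v[60:300,160:480],None,fx=2.4,fy=2.4)[:,:,::-1])
E
```

```text
red ((201.22425842285156, 246.92710876464844), (20.292579650878906, 22.042224884033203), 35.49378967285156) [0.4767 0.1178 0.211 ] (367, 159, 19, 61) ((375.2884826660156, 188.94232177734375), (17.123455047607422, 60.265045166015625), 2.726310968399048) side mid plane [0.476  0.1124 0.1635]
yellow ((204.91024780273438, 168.88575744628906), (19.347675323486328, 21.032302856445312), 52.11543655395508) [0.5662 0.1168 0.211 ] (306, 156, 18, 62) ((314.5111083984375, 186.499755859375), (61.14046096801758, 16.196001052856445), 88.72696685791016) side mid plane [0.5665 0.1143 0.1635]
green ((208.64601135253906, 95.53936004638672), (17.469823837280273, 18.705799102783203), 64.35050964355469) [0.6559 0.1155 0.211 ] (247, 154, 15, 12) ((253.55821228027344, 157.92807006835938), (9.10366439819336, 15.145187377929688), 65.55604553222656) side mid plane [0.684  0.0285 0.1635]
pot ((420.8331298828125, 212.58775329589844), (61.81130599975586, 63.809566497802734), 90.37014770507812) [ 0.5306 -0.1566  0.09  ] (388, 182, 65, 63)
```

View pics/ov.png

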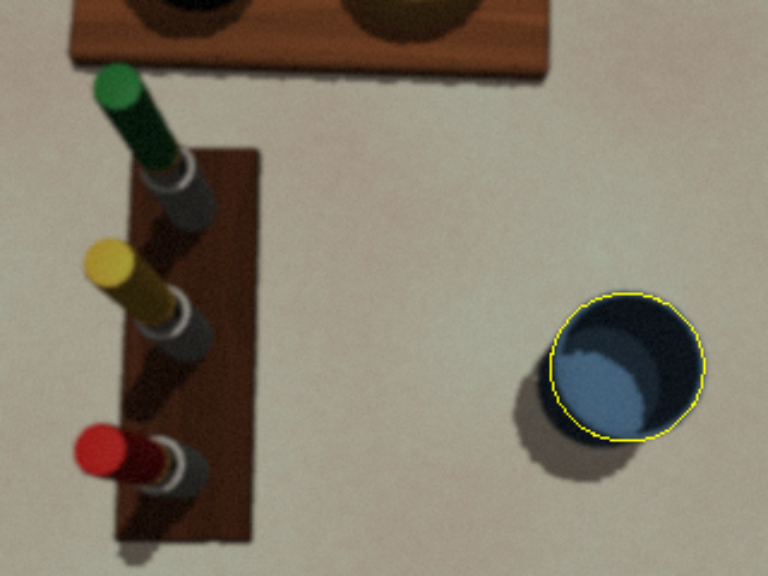

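The overlay fits the pot rim, centred at (0.531,-0.157). The caps come out 90 mm apart, with red at (0.4766,0.117). I'll grasp with the jaws opening along y, across the row.

```bash
python3 - <<'E'
from h import *
R=np.diag([1.,-1,-1]); x,y=.4766,.1165
p=arm.current_ee_pos(); arm.move_l([p[0],p[1],.34],feed=.2)
print(arm.solve_ik([x,y,.34],R))
arm.move_to([x,y,.34],R)
arm.move_l([x,y,.161],feed=.15)
print(arm.current_force(),arm.current_ee_pos())
for n in("top","side"): cv2.imwrite(f"pics/{n}1.png",arm.snapshot(n)[:,:,::-1])
arm.grip(0.0); print("w",arm.current_width(),arm.current_force(),arm.current_t())
s=cv2.imread("pics/side1.png")[80:320,200:520];t=cv2.imread("pics/top1.png")[150:330,100:340]
cv2.imwrite("pics/g1.png",np.hstack([cv2.resize(s,(400,300)),cv2.resize(t,(400,300))]))
E
```

```text
[ 6.7587 10.9987 83.8202 -0.     85.1811 96.7587]
[-0.975  -1.3699 -0.3838] [0.477  0.1165 0.1616]
w 0.02531930029718754 [ 1.2219 -0.0583  0.2886] 5.8667
```

View pics/g1.png

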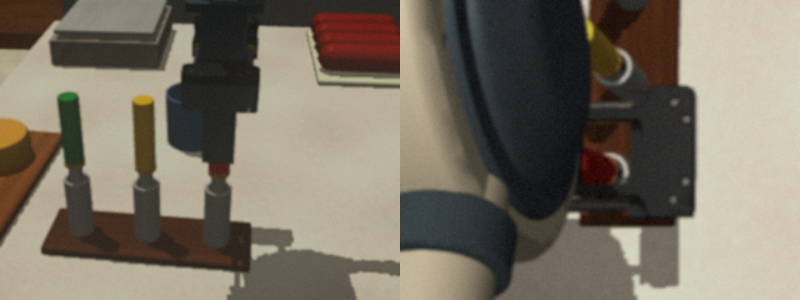

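The fingers straddle only the red handle and closed at 25.3 mm on its 26 mm. Now I'll lift it, carry it over the pot and look.

```bash
python3 - <<'E'
from h import *
p=arm.current_ee_pos(); print(arm.current_force())
arm.move_l([p[0],p[1],.305],feed=.12); print("w",arm.current_width(),arm.current_force())
arm.move_l([.531,-.157,.305],feed=.15); arm.sleep(.3)
print("w",arm.current_width(),arm.current_force(),arm.current_ee_pos(),arm.current_t())
for n in("top","side"): cv2.imwrite(f"pics/{n}2.png",arm.snapshot(n)[:,:,::-1])
s=cv2.imread("pics/side2.png")[40:280,200:520];t=cv2.imread("pics/top2.png")[60:300,180:500]
cv2.imwrite("pics/g2.png",np.hstack([cv2.resize(s,(400,300)),cv2.resize(t,(400,300))]))
E
```

```text
[ 1.2219 -0.0583  0.2886]
w 0.02529479779924468 [-0.3648  0.8305 -1.5281]
w 0.025108468211495778 [-0.7067  0.1467 -1.7685] [ 0.531  -0.1568  0.3051] 9.525
```

View pics/g2.png

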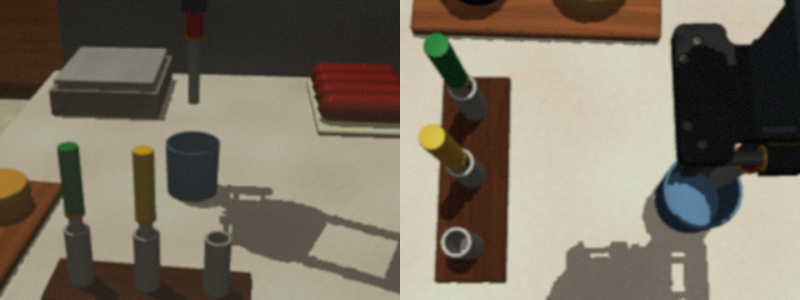

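The red trier hangs upright over the pot, its tip at about (355,122) in the side view. Its well is empty and the other two triers are still standing. Next I'll check the tip by ray, lower in stages while watching the wrist force, and look again before release.

```bash
python3 - <<'E'
from h import *
print("tip by side ray",plane("side",(355,121),.1595))
arm.move_l([.531,-.157,.20],feed=.12); f0=arm.current_force(); print(f0)
for z in (.175,.16,.156,.1535,.1515):
    arm.move_l([.531,-.157,z],feed=.06); f=arm.current_force(); print(z,f-f0)
    if np.linalg.norm(f-f0)>4: break
arm.sleep(.2)
print("w",arm.current_width(),arm.current_ee_pos(),arm.current_t())
for n in("top","side"): cv2.imwrite(f"pics/{n}3.png",arm.snapshot(n)[:,:,::-1])
s=cv2.imread("pics/side3.png")[40:280,200:520];t=cv2.imread("pics/top3.png")[60:300,180:500]
cv2.imwrite("pics/g3.png",np.hstack([cv2.resize(s,(400,300)),cv2.resize(t,(400,300))]))
E
```

```text
tip by side ray [ 0.529  -0.1606  0.1595]
[ 0.7499 -0.1259 -0.985 ]
0.175 [-0.2536 -0.0757  0.2468]
0.16 [-2.0143 -0.6284 -0.5631]
0.156 [-1.3507  0.8227 -0.969 ]
0.1535 [-0.553  -0.6697 -0.0297]
0.1515 [ 0.389  -0.3792 -1.4145]
w 0.025018424141546293 [ 0.531  -0.157   0.1515] 12.5667
```

View pics/g3.png

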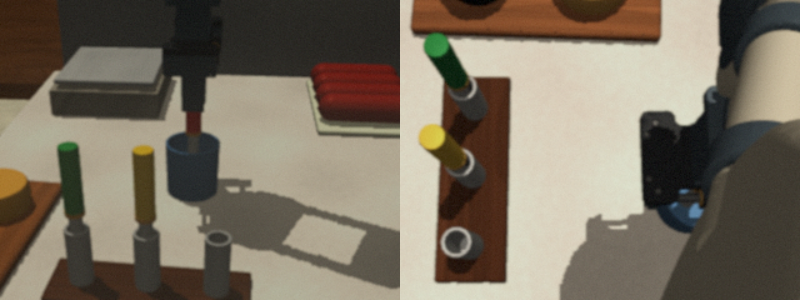

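The trier is inside the pot with its tip about 1 mm above the floor, still gripped, and the pot is upright. Releasing and retreating.

```bash
python3 - <<'E'
from h import *
for z in (.1500,):
    f0=arm.current_force(); arm.move_l([.531,-.157,z],feed=.03); print(arm.current_force()-f0)
arm.grip(.036); arm.sleep(.4); print(arm.current_force()); arm.grip(.09); print(arm.current_force())
arm.move_l([.531,-.157,.30],feed=.12); arm.sleep(.2); print(arm.current_force())
q=np.array(arm.current_joint_positions()); q[0]-=45; arm.move_joints(q); arm.sleep(.5)
print(arm.current_ee_pos(),arm.current_t())
for n in("top","side"): cv2.imwrite(f"pics/{n}4.png",arm.snapshot(n)[:,:,::-1])
s=cv2.imread("pics/side4.png")[40:280,200:520];t=cv2.imread("pics/top4.png")[60:300,180:500]
cv2.imwrite("pics/g4.png",np.hstack([cv2.resize(s,(400,300)),cv2.resize(t,(400,300))]))
E
```

```text
[-0.0003 -0.5913  0.9661]
[ 0.489   0.2475 -0.6474]
[-0.5983  0.0094 -0.2474]
[ 0.1924 -0.3383  0.4706]
[ 0.2645 -0.4863  0.2996] 18.3
```

View pics/g4.png

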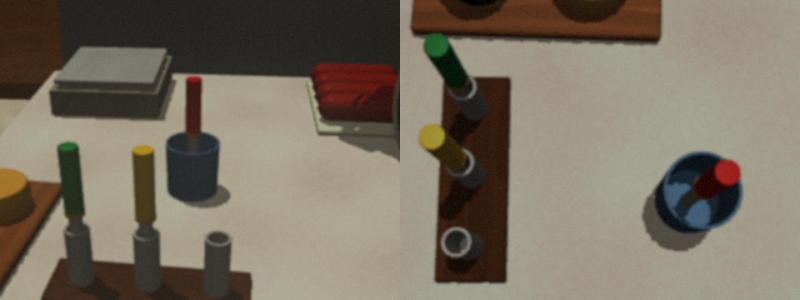

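The trier stands upright in the upright pot, the other two haven't moved, and the arm is clear at 18.3 s. Handing in.

```bash
python3 -c "
from rig import arm
arm.sign_off();print(arm.current_t())"
```

```text
the job is handed in; nothing more can be done
the job is handed in; nothing more can be done
```

I drew the red trier out of its well, carried it over the pot and lowered it upright until its tip was about at the floor. I then let go, moved the arm away and handed the job in; the clock read 18.3 s at the last check.

- **Final pictures (top and side):** the red trier stands upright in the upright pot. The yellow and green triers are still in their wells, and the arm is clear.
- **Grip:** the fingers held at 25.0–25.3 mm on the 26 mm handle throughout, so it did not slip out.
- **Wrist force:** readings between moves stayed within about 2.5 N, and I saw no clear sign of contact with the pot floor. The tip height there (4–5 mm on the 5 mm floor) is worked out from the arm's position, not measured.
- **Disagreements:** a side-view ray put the hanging tip within about 4 mm of where the arm had it. The side-view position for the green trier was wrong because of a bad colour mask, and I did not use it.

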